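Pack the stamp and glue stick into the sliding-lid box and shut it tight

TASK

Pack the desk away: slide the wooden box's dark lid open far enough, put the blue-handled stamp and the green-capped glue stick into the box, then push the lid home along its tapered dovetail way until it wedges tight between the rails, flush with the open end of the box. Leave the mug, the bell and the stack of cards where they are.

Things in the scene. Friction and masses are not known exactly. Their poses are not given: they have to be found in the camera images.
- box: Light-wood box, fixed to the table, 252 mm long (its x), 170 wide (y), walls and rails up to 97 mm high. Origin: under it on the centre line; z up. Floor 8 mm thick. Narrow end: wall 80 mm high, inner face at x = -123 mm. Clear opening between the ledges 108 mm wide (y -54 to +54). With the lid open by s mm, x from -123 to s - 120 mm is uncovered.
- box_mouth (a point): Middle of the box's mouth end (box x = +120 mm, 80 mm above the table), over which the lid slides out. The lid rides on ledges at this height and opens towards the box's +x.
- lid: Dark loose lid, about 0.4 kg, 240 mm long (its x), 12 thick, dovetail edges, underside 132 mm wide at -x and 150 at +x. Origin: middle of its underside; axes as the box's. Its x in the box frame is the opening s: 0 = shut and flush (it wedges at 0 to 1 mm), 12 to 45 mm at the start. Side play 0.075 mm per mm of opening. Sliding takes 2 to 4 N, wedging 10 to 20 N.
- lid_end (a point): Middle of the lid's wide end face (lid x = +120 mm, 6 mm above its underside); level with the box's mouth when shut. Opened by more than about 115 mm the lid's weight overhangs the mouth and it sags; beyond 200 mm it may fall out.
- panel_in (a point): On the lid's top (92 mm above the table) stands a square raised panel, 100 x 100 mm, 20 mm high, from lid x = -30 to +70 mm. This point is the centre of its upright end face at lid x = -30 mm, facing the box's narrow end, 10 mm above the lid's top. Push here towards the box's +x to open.
- panel_out (a point): Centre of the panel's opposite upright end face (lid x = +70 mm, same height). Push here towards the box's -x to shut and wedge the lid.
- rail_left: Rail on the box's +y side, leaning 8 mm in over the lid's edge, fixed to the box. Its origin is the middle of the way at ledge height, 80 mm above the box's origin. The two rails converge towards the narrow end.
- rail_right: The same on the -y side (same origin).
- stamp_center (a point): Hand stamp standing on the table, 66 mm tall, about 0.11 kg; the point is on its axis half-way up (33 mm). Base block 60 mm (x) by 36 mm (y) by 18 mm high; above it a round blue handle on the axis: 26 mm across from 36 to 62 mm above the underside, thinner neck below.
- glue_center (a point): Glue stick standing on the table, a white cylinder with a green cap, 35 mm across, 66 mm tall, about 0.06 kg; the point is on its axis half-way up.
- mug: White mug, 82 mm across, 95 mm tall, handle to its +y; origin under its centre. Bystander.
- bell: Brass desk bell, 84 mm across, 56 mm tall; origin under its centre. Bystander.
- cards: Stack of four kraft card sets, 105 x 150 mm, 28 mm high; origin under its centre. Bystander.
There are look-alikes about, which are no part of the job. What is meant by the part that bears glue_center is not grey or yellow, and is the larger of those in its own colour.

How it is judged:
On the way, in this order (a step that is already met when the one before it is completed fails the run):
1. the lid is slid open by more than 60 mm, still in its way (x of lid in the frame of box between 0.06 and 0.2 m and z of lid in the frame of box between 0.072 and 0.095 m), for 0.1 s.
2. the stamp and the glue stick are both inside the box (x of stamp_center in the frame of box between -0.123 and 0.108 m and y of stamp_center in the frame of box between -0.073 and 0.073 m and z of stamp_center in the frame of box between 0.01 and 0.06 m and x of glue_center in the frame of box between -0.123 and 0.108 m and y of glue_center in the frame of box between -0.073 and 0.073 m and z of glue_center in the frame of box between 0.01 and 0.06 m), for 0.2 s.
At the end, for the whole second after the job is handed in: Stamp and glue stick lie or stand inside the box below the lid; the lid lies flat in its way, its end flush with the mouth (not more than 3 mm out), at rest and wedged: both rails squeeze it with more than 8 N after it is let go (all of step 2 and x of lid in the frame of box between -0.004 and 0.003 m and z of lid in the frame of box between 0.077 and 0.083 m and angle between lid's own z axis and vertical below 0.03 rad and angle between the x axis of lid and the x axis of box, either way round below 0.03 rad and contact force between lid and rail_left above 8 N and contact force between lid and rail_right above 8 N and linear speed of lid below 0.01 m/s); the robot touches nothing.
It fails at once if the mug is shifted more than 25 mm or tipped (distance of mug from where it was at the start of the episode above 0.025 m or angle between mug's own z axis and vertical above 0.3 rad).
It fails at once if the bell is shifted more than 25 mm or tipped (distance of bell from where it was at the start of the episode above 0.025 m or angle between bell's own z axis and vertical above 0.3 rad).
It fails at once if the cards is shifted more than 25 mm or tipped (distance of cards from where it was at the start of the episode above 0.025 m or angle between cards's own z axis and vertical above 0.3 rad).
It also fails if it takes over 72 s, if anything falls off the work surface, if the arm or the gripper's body presses on something with over 40 N, if the wrist force passes 120 N, or if a joint passes its speed limit or range.

ROBOT

A 6-joint arm with a two-finger parallel gripper is mounted at the origin on the work surface. World frame = base frame: x ahead of the robot, y to its left, z up, the work surface at z = 0. Lengths are in m, angles in rad, forces in N, time in s.
With the tool pointing down it reaches from about 0.275 to 0.825 m from the base axis. Payload 4.9 kg.
Tool frame: the origin (TCP) lies midway between the tips of the shut fingers; the grasp point (between the pads) lies 19 mm behind it (grip_point_offset is the distance from the TCP to the grasp point, in m); z points along the fingers, x is the direction in which the jaws open and shut, and the axes are right-handed (so a half turn about z gives the same grasp; the last joint's range is limited). The gripper opens to 85 mm and grips with 20 to 120 N. Pads are 22 mm wide; open, the fingers measure 114 mm over their backs; the gripper's body (76 mm by 85 mm) begins 54 mm behind the grasp point. The pads swing forward as they close: fully open they stand 13 mm farther back than shut.
Start: joints at [-0.134, 0.326, -0.193, 1.052, 0, 1.437], TCP at [0.55, 0, 0.231] pointing down, gripper open.
Joint ranges: [-2.65, 2.65], [-0.97, 1.79], [-1.3, 1.35], [-1.93, 2.1], [-1.47, 1.37], [-3.14, 3.14]. Speed limits (rad/s): [2.57, 2.57, 3.14, 3.14, 3.14, 3.14].

INTERFACE

Orientations are given as a rotation vector (axis times angle).
In Python, from cell import * gives the robot as it stands. Calls block until the motion is done:
- movep(position, orientation): joint-space move of the TCP to a pose.
- move_l(position, velocity=0.15, rot=None, until_force=None): straight line of the TCP; rot=None keeps the orientation; velocity is the mean speed in m/s. With until_force (N) it stops when the force on the tool has changed by that much, and returns True; else False.
- set_joints(angles): joint-space move.
- let_go() and grab(newtons=None): open the fingers fully, or close them until they stop; newtons is the grip in N (None keeps the last).
- sleep(seconds).
- ik(position, orientation): joint angles nearest the present ones, or None.
- get_state(): the state.
- grab_frame(name): name is "scene" or "side" or "wrist"; returns a dict with "img" (400x640x3 uint8, red, green, blue), "fx", "fy", "cx", "cy" (pixels), "k1" (the pictures are not rectified: a ray, as slopes to the right and down, at radius r is drawn at 1 + k1 r^2 times it, then the intrinsics apply), "cam_to_world" (4x4, takes a point from camera to world coordinates); the wrist camera has in their place "T_tool_cam" (4x4, takes a point from camera to tool coordinates, whose origin is the TCP and whose axes are the tool frame's). Camera axes: x right, y down, z forward; pixel columns grow to the right and rows downward; lengths in m; the calibration is good to about 2 mm. A picture is of the moment at which its call begins: read the wrist's pose just before it. There is no depth.
A pose or a line that the arm cannot do raises MotionError and nothing moves.
- sign_off(): hands the job in, once; it reports no verdict.
Trained networks look in the newest picture that a camera, given by its name, has taken for a name from the list of things; names that differ only in an ending like _2 or _b are one class to them, and where a whole thing is asked for, a point or a joint stands for the part that bears it (a point fixed in the world has none). Each returns a list of dicts, best first, with "score" (0 to 1); they miss things now and then, are a little off and sometimes report something else, mostly with a low value. They report only what shows in the picture. A call takes as long as a camera call. They do not tell look-alikes from the thing itself.
- spot_in(camera, name): "centre" ([column, row] in pixels, amid what is visible of it).
- silhouettes(camera, name): "mask" (400x640 bool, what is visible of it) and "centre" ([column, row] in pixels, amid what is visible of it).
- tip_of(camera, name): "centre" ([column, row] in pixels: a listed point, or the origin of a listed thing).
The state is a dict: "clock": time; "q": joint angles; "joint_velocities": joint speeds; "tau": joint torques, N m; "position": TCP position; "eef_rot": TCP orientation; "contact_force": force on the tool from outside, world axes, zero at the start; "wrist_torque": the same for the moment, N m; "finger_gap": opening from 0.0 (shut) to 1.0 (fully open).
Only numpy, scipy, OpenCV 4.12 (cv2) and the standard library are available. Lean on these libraries where they do the work, as an engineer would, in place of code of your own. Each camera call takes 0.05 s, during which the arm holds its last target.

## Working session

There is one attempt and no reset: what is moved stays moved. The work goes in short steps, each a Python script; the robot and the scene stay as the last script left them, time stands still between calls to the robot, and variables do not carry over. Pictures are saved under pics/ and viewed, and the job is handed in when it is done.

```bash
ls; mkdir -p pics
python3 - <<'E'
from cell import *
import cv2
s=get_state();print(s)
for n in ["scene","side","wrist"]:
    f=grab_frame(n);cv2.imwrite(f"pics/a_{n}.png",f["img"][:,:,::-1])
    print(n,{k:(v if not hasattr(v,'round') else v.round(4).tolist()) for k,v in f.items() if k!="img"})
    for t in ["box","lid","box_mouth","lid_end","panel_in","panel_out","stamp_center","glue_center","mug","bell","cards"]:
        print(t,[(round(d["score"],2),[round(float(x)) for x in d["centre"]]) for d in tip_of(n,t)])
E
```

```text
pics
{'clock': 0.0, 'q': array([-1.34211728e-01,  3.26937017e-01, -1.93638338e-01,  1.05203371e+00,
        3.17543825e-05,  1.43658728e+00]), 'joint_velocities': array([ 0.00086144,  0.00207632, -0.00128877,  0.00043632,  0.00043892,
        0.00092249]), 'tau': array([-1.24197268e-03, -4.43398941e+01,  2.62443137e+01,  1.56443648e-02,
       -1.97191571e-04, -6.55614656e-06]), 'position': array([5.49375885e-01, 9.90000532e-05, 2.30484941e-01]), 'eef_rot': array([-3.14131737e+00,  4.26266029e-06,  2.81490891e-03]), 'contact_force': array([-0.07671367, -1.04570334, -0.24024331]), 'wrist_torque': array([0.02312677, 0.01225289, 0.03292256]), 'finger_gap': 1.001155190764289}
scene {'fx': 389.4836004517771, 'fy': 389.4836004517771, 'cx': 319.92747314495654, 'cy': 195.28230097097153, 'k1': -0.022567846658638167, 'cam_to_world': [[0.8203, 0.455, -0.3466, 0.8551], [0.572, -0.6521, 0.4975, -0.4547], [0.0003, -0.6064, -0.7952, 0.8442], [0.0, 0.0, 0.0, 1.0]]}
box [(0.95, [341, 216])]
lid [(0.75, [350, 188])]
box_mouth [(0.37, [339, 218])]
lid_end [(0.74, [223, 361])]
panel_in [(0.65, [345, 185
[... 702 characters left out ...]
6, [327, 173])]
stamp_center [(0.83, [352, 274])]
glue_center [(0.52, [390, 263]), (0.46, [390, 240])]
mug [(0.56, [429, 296])]
bell [(0.79, [391, 324])]
cards [(0.66, [234, 157])]
wrist {'fx': 294.14886063385393, 'fy': 294.14886063385393, 'cx': 324.0410921595729, 'cy': 194.82365583151164, 'k1': 0.014900316430124265, 'T_tool_cam': [[1.0, -0.001, 0.0008, 0.0004], [0.0007, 0.956, 0.2934, -0.074], [-0.0011, -0.2934, 0.956, -0.1427], [0.0, 0.0, 0.0, 1.0]]}
box []
lid [(0.94, [348, 87])]
box_mouth []
lid_end []
panel_in [(0.74, [348, 118])]
panel_out []
stamp_center [(0.69, [246, 338])]
glue_center [(0.91, [368, 316]), (0.72, [320, 307])]
mug [(0.31, [244, 342])]
bell []
cards [(0.22, [350, 88])]
```

View pics/a_scene.png

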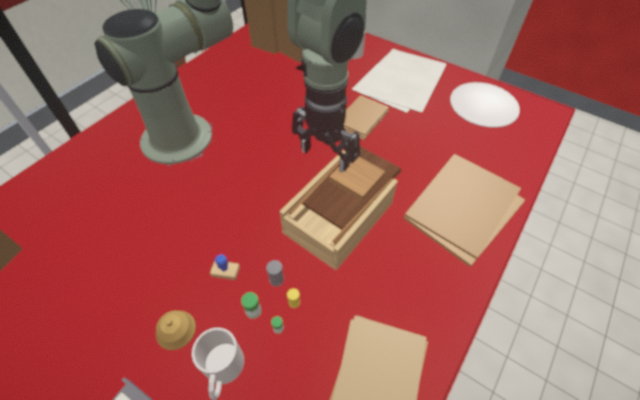

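View pics/a_side.png

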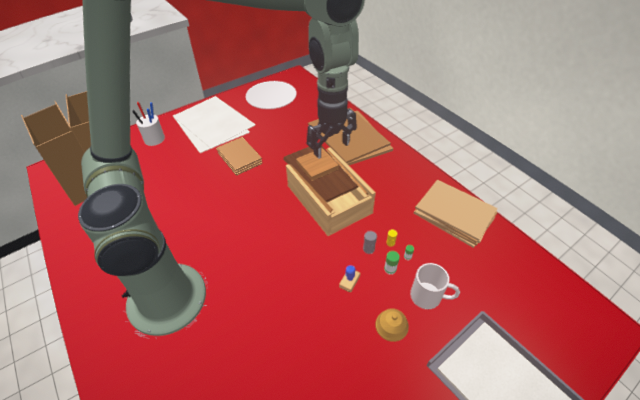

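View pics/a_wrist.png

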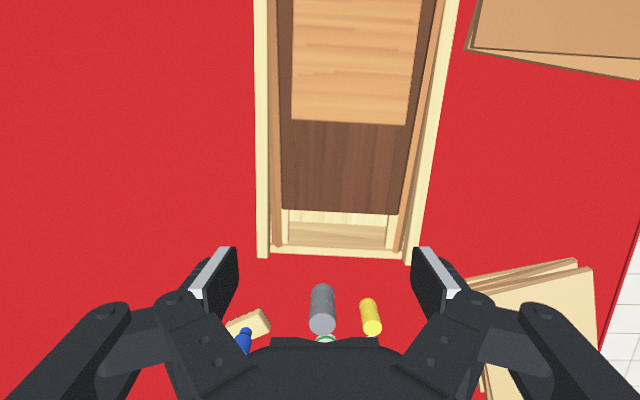

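The scene view shows the stamp (225,266), a grey cylinder (274,271), a large green cap (250,304), a small green cap (278,324) and a yellow one (293,298). The large green-capped one fits the glue stick, since it is not grey or yellow and is the bigger of the two greens. Next I'll check it in an enlarged crop.

```bash
cat > h.py <<'E'
import numpy as np, cv2
from scipy.spatial.transform import Rotation as R
from cell import *
def T_of(f,st=None):
    if "cam_to_world" in f: return np.array(f["cam_to_world"])
    M=np.eye(4);M[:3,:3]=R.from_rotvec(st["eef_rot"]).as_matrix();M[:3,3]=st["position"]
    return M@np.array(f["T_tool_cam"])
def K_of(f): return np.array([[f["fx"],0,f["cx"]],[0,f["fy"],f["cy"]],[0,0,1.]]),np.array([f["k1"],0,0,0.])
def ray(f,T,px):
    K,d=K_of(f)
    u=cv2.undistortPoints(np.array([[px]],float),K,d)[0,0]
    return T[:3,3],T[:3,:3]@np.array([u[0],u[1],1.])
def onz(f,T,px,z):
    o,v=ray(f,T,px);return o+v*(z-o[2])/v[2]
def proj(f,T,P):
    K,d=K_of(f);Ti=np.linalg.inv(T)
    return cv2.projectPoints(np.array(P,float).reshape(-1,1,3),cv2.Rodrigues(Ti[:3,:3])[0],Ti[:3,3],K,d)[0].reshape(-1,2)
def tri(rs):
    A=np.zeros((3,3));b=np.zeros(3)
    for o,v in rs:
        v=v/np.linalg.norm(v);P=np.eye(3)-np.outer(v,v);A+=P;b+=P@o
    return np.linalg.solve(A,b)
E
python3 - <<'E'
from h import *
a=cv2.imread("pics/a_scene.png");b=cv2.imread("pics/a_side.png");w=cv2.imread("pics/a_wrist.png")
c1=cv2.resize(a[240:350,190:320],None,fx=3,fy=3);c2=cv2.resize(b[220:330,330:460],None,fx=3,fy=3)
cv2.imwrite("pics/crop.png",np.hstack([c1,c2]))
fs=grab_frame("scene");fd=grab_frame("side")
T1,T2=T_of(fs),T_of(fd)
for n,p,q in [("stamp",(225,266),(351,278)),("glue",(251,304),(391,263)),("smallgreen",(278,325),(409,252)),("grey",(275,272),(370,242)),("yellow",(293,298),(392,237)),("mug",(221,355),(429,286)),("bell",(176,328),(391,324))]:
    print(n,tri([ray(fs,T1,p),ray(fd,T2,q)]).round(3),onz(fs,T1,p,.033).round(3),onz(fd,T2,q,.033).round(3))
E
```

```text
stamp [ 0.435 -0.242  0.021] [ 0.439 -0.241  0.033] [ 0.43  -0.253  0.033]
glue [ 0.549 -0.277  0.032] [ 0.548 -0.275  0.033] [ 0.548 -0.28   0.033]
smallgreen [ 0.622 -0.276  0.02 ] [ 0.625 -0.278  0.033] [ 0.614 -0.282  0.033]
grey [ 0.546 -0.19   0.036] [ 0.543 -0.186  0.033] [ 0.547 -0.191  0.033]
yellow [ 0.614 -0.212  0.028] [ 0.615 -0.212  0.033] [ 0.611 -0.215  0.033]
mug [ 0.574 -0.394  0.045] [ 0.569 -0.391  0.033] [ 0.582 -0.393  0.033]
bell [ 0.441 -0.405  0.005] [ 0.454 -0.405  0.033] [ 0.43  -0.413  0.033]
```

View pics/crop.png

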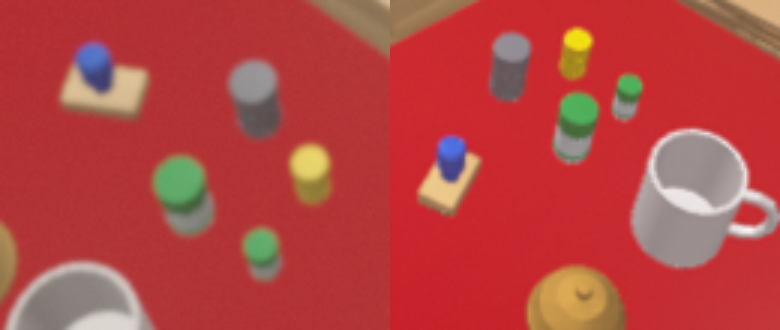

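The crop confirms that the large green-capped stick is at scene (250,304) / side (391,263), with the small green one at (278,324). Next I'll take wrist views for precision.

Run:
```python
from h import *
import pickle
rv=[-np.pi,0,0]
out={}
f=grab_frame
for i,p in enumerate([(0.56,0.0,0.36),(0.5,-0.3,0.32)]):
    movep(p,rv);sleep(.2)
    st=get_state();fr=grab_frame("wrist");cv2.imwrite(f"pics/b{i}.png",fr["img"][:,:,::-1])
    out[i]=(fr,T_of(fr,st));print(st["clock"],st["position"].round(4))
    for t in ["lid","panel_in","panel_out","stamp_center","glue_center"]:
        print(t,[(round(d["score"],2),[round(float(x)) for x in d["centre"]]) for d in tip_of("wrist",t)])
for n in("scene","side"):
    fr=f(n);cv2.imwrite(f"pics/b_{n}.png",fr["img"][:,:,::-1]);out[n]=(fr,T_of(fr))
pickle.dump(out,open("v.pkl","wb"))
```

```text
2.6833 [5.593e-01 1.000e-04 3.584e-01]
lid [(0.66, [333, 94])]
panel_in [(0.72, [328, 114])]
panel_out [(0.6, [337, 31])]
stamp_center [(0.76, [258, 285])]
glue_center [(0.85, [354, 266]), (0.78, [321, 304]), (0.74, [318, 263]), (0.52, [359, 296])]
4.3583 [ 0.5007 -0.2988  0.3204]
lid []
panel_in []
panel_out []
stamp_center []
glue_center [(0.89, [358, 80]), (0.74, [405, 95]), (0.63, [362, 140]), (0.63, [406, 139])]
```

View pics/b0.png

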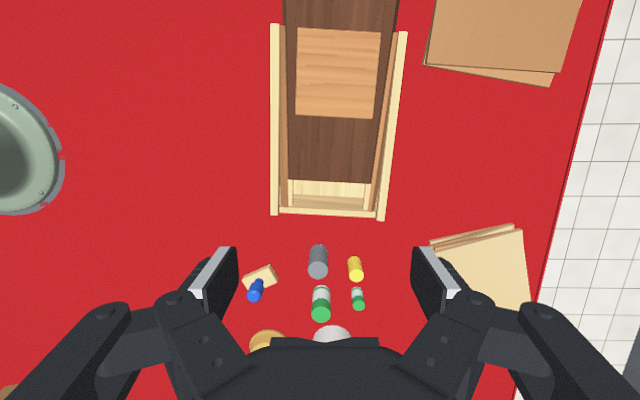

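View pics/b1.png

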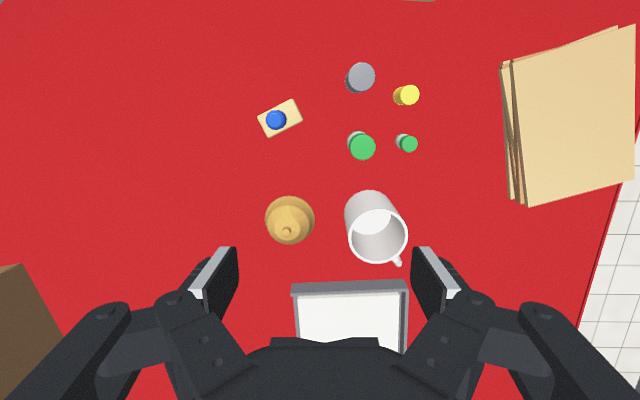

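View pics/b_side.png

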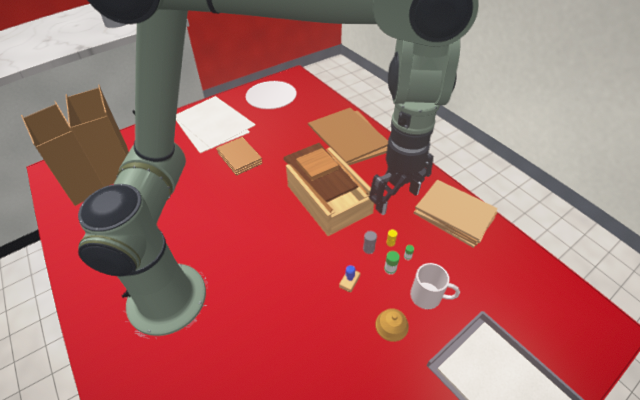

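Run:
```python
import cv2,numpy as np
a=cv2.imread("pics/b0.png");cv2.imwrite("pics/c0.png",cv2.resize(a[0:230,250:430],None,fx=2.6,fy=2.6,interpolation=2))
b=cv2.imread("pics/b1.png");cv2.imwrite("pics/c1.png",cv2.resize(b[50:180,240:440],None,fx=4,fy=4,interpolation=2))
```

```text
(no output)
```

View pics/c0.png

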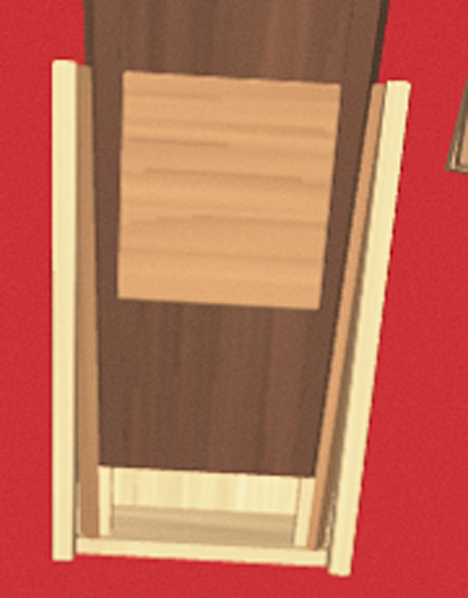

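View pics/c1.png

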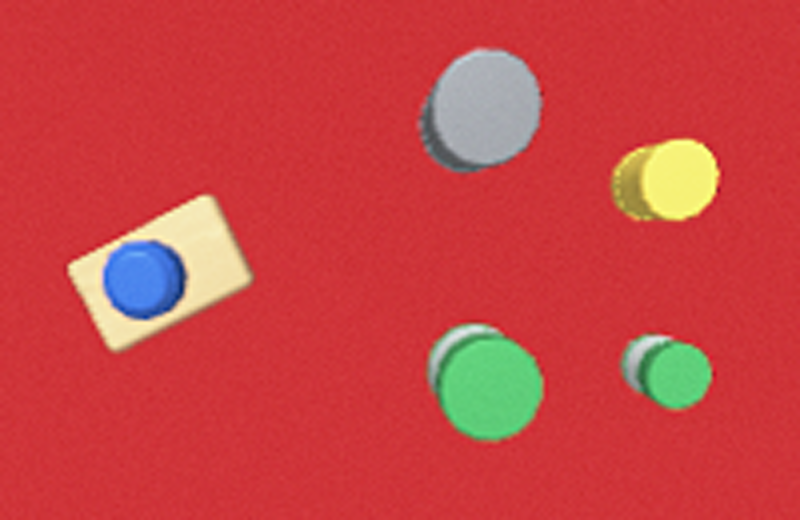

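Run:
```python
from h import *
import pickle
from scipy.optimize import least_squares
v=pickle.load(open("v.pkl","rb"));f,T=v[0]
c=lambda p:(np.array(p)/2.6+[250,0])
px=c([(53,61),(410,84),(53,559),(351,575)])
L=np.array([(.12,.085,.097),(.12,-.085,.097),(-.132,.085,.097),(-.132,-.085,.097)])
for p in px: print(onz(f,T,p,.097).round(4))
def W(q,P):
    cs,sn=np.cos(q[2]),np.sin(q[2]);P=np.array(P);return np.c_[q[0]+cs*P[:,0]-sn*P[:,1],q[1]+sn*P[:,0]+cs*P[:,1],P[:,2]]
r=least_squares(lambda q:(proj(f,T,W(q,L))-px).ravel(),[.56,.13,1.5]);print("box",r.x,r.fun.round(1))
qb=r.x
pp=c([(122,71),(340,85),(318,309),(118,297),(100,465),(314,477)])
for p in pp[:4]:print(onz(f,T,p,.112).round(4))
LL=np.array([(.07,.05,.112),(.07,-.05,.112),(-.03,-.05,.112),(-.03,.05,.112),(-.12,.0645,.092),(-.12,-.0645,.092)])
r2=least_squares(lambda q:(proj(f,T,W(q,LL))-pp).ravel(),qb);print("lid",r2.x,r2.fun.round(1))
d=r2.x[:2]-qb[:2];print("s",d@[np.cos(qb[2]),np.sin(qb[2])],"lat",d@[-np.sin(qb[2]),np.cos(qb[2])],"dyaw",r2.x[2]-qb[2])
# objects
f1,T1=v[1];c1=lambda p:(np.array(p)/4+[240,50])
print("stamp top",onz(f1,T1,c1((145,279)),.064))
base=[onz(f1,T1,c1(p),.018)for p in[(208,194),(253,279),(116,353),(68,266)]];print("base",np.array(base).round(4),np.mean(base,0))
e=base[0]-base[3]+base[1]-base[2];print("stamp long yaw",np.arctan2(e[1],e[0]), [np.linalg.norm(base[i]-base[i-1]) for i in range(4)])
for n,p,z in [("glue",(491,387),.066),("small",(676,375),.05),("grey",(487,107),.066),("yellow",(680,180),.05)]:print(n,onz(f1,T1,c1(p),z).round(4))
# overlay in side/scene
for n in("scene","side"):
    ff,TT=v[n];im=ff["img"][:,:,::-1].copy()
    for P in proj(ff,TT,np.r_[W(qb,L),W(r2.x,LL)]): cv2.circle(im,tuple(int(x) for x in P.round()),1,(255,0,0),-1)
    cv2.imwrite(f"pics/d_{n}.png",cv2.resize(im[120:280,240:440],None,fx=3,fy=3))
```

```text
[0.4943 0.1677 0.097 ]
[0.6617 0.1579 0.097 ]
[ 0.4805 -0.0808  0.097 ]
[ 0.6492 -0.0905  0.097 ]
box [0.57166796 0.043924   1.51611093] [-0.8 -0.6  1.2 -1.1 -0.5  1.5  0.   1.3]
[0.5276 0.1603 0.112 ]
[0.6263 0.1545 0.112 ]
[0.6212 0.0564 0.112 ]
[0.5228 0.0622 0.112 ]
lid [0.57350457 0.08832588 1.51736684] [-0.3 -0.6  0.8 -1.   0.5  0.6 -0.7  1.  -4.   0.4  3.5  0.4]
s 0.044435898039991345 lat 0.0005930595747491938 dyaw 0.0012559025365592724
stamp top [ 0.43878512 -0.2442307   0.064     ]
base [[ 0.4556 -0.2169  0.018 ]
 [ 0.4712 -0.2464  0.018 ]
 [ 0.4195 -0.2732  0.018 ]
 [ 0.4038 -0.242   0.018 ]] [ 0.43752805 -0.24461527  0.018     ]
stamp long yaw 0.4650854014628091 [np.float64(0.05759455382431257), np.float64(0.03334773359304767), np.float64(0.05819610254925729), np.float64(0.035043328203968334)]
glue [ 0.5537 -0.2791  0.066 ]
small [ 0.62   -0.2771  0.05  ]
grey [ 0.5488 -0.1918  0.066 ]
yellow [ 0.6156 -0.213   0.05  ]
```

View pics/d_side.png

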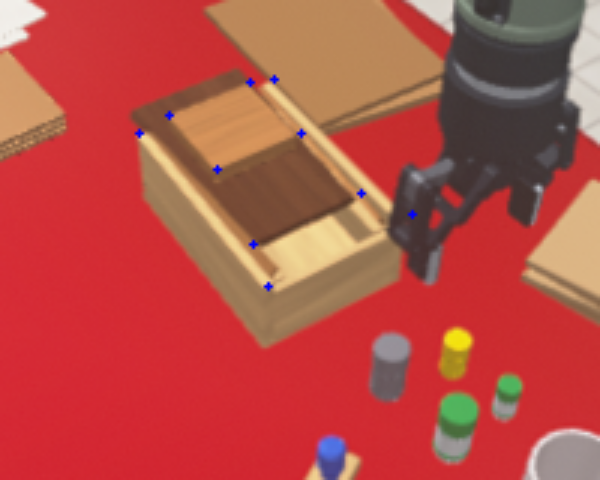

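View pics/d_scene.png

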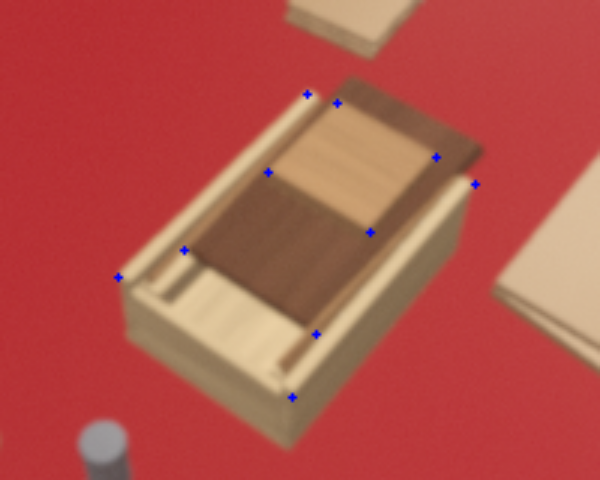

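The overlay dots land on the box corners and panel corners in both views (side panel ~ (169,115)–(301,133) in the crop). The lid opening is s≈44 mm, consistent with the stated 12–45, so I'm opening the lid now.

```bash
cat >> h.py <<'E'
QB=np.array([0.5717,0.0439,1.516])
def bw(x,y,z):
    c,s=np.cos(QB[2]),np.sin(QB[2]);return [QB[0]+c*x-s*y,QB[1]+s*x+c*y,z]
def down(yaw): return (R.from_euler("z",yaw)*R.from_euler("x",np.pi)).as_rotvec()
def tobox(p):
    d=np.array(p[:2])-QB[:2];c,s=np.cos(QB[2]),np.sin(QB[2]);return np.array([c*d[0]+s*d[1],-s*d[0]+c*d[1]])
def shot(n,name,**k):
    st=get_state();f=grab_frame(n);cv2.imwrite(f"pics/{name}.png",f["img"][:,:,::-1]);return f,T_of(f,st)
E
python3 - <<'E'
from h import *
o=down(QB[2]-np.pi/2)
grab(40)
movep(bw(-.020,0,.17),o)
move_l(bw(-.020,0,.102),.15); s=get_state();print(s["position"],tobox(s["position"]),s["contact_force"],s["finger_gap"])
F0=s["contact_force"]
print(move_l(bw(.030,0,.102),.08,until_force=25)); s=get_state();print(tobox(s["position"]),s["contact_force"]-F0)
print(move_l(bw(.064,0,.102),.08,until_force=25)); s=get_state();print(tobox(s["position"]),s["contact_force"]-F0,s["clock"])
move_l(bw(.040,0,.102),.15);move_l(bw(.04,0,.2),.25)
movep(bw(-.02,0,.36),o);sleep(.15)
f,T=shot("wrist","e0");shot("side","e_side")
import pickle;pickle.dump((f,T),open("e.pkl","wb"));print(get_state()["clock"])
E
python3 - <<'E'
import cv2
a=cv2.imread("pics/e0.png");cv2.imwrite("pics/e0c.png",cv2.resize(a[0:240,230:450],None,fx=2.4,fy=2.4,interpolation=2))
E
```

```text
[0.57115155 0.02327038 0.10260696] [-0.02062869 -0.00058223] [-0.13093834  0.2117224   0.98449062] -0.002115477123285101
False
[0.03068463 0.00039948] [-0.01722481  0.47674298 -0.5687144 ]
False
[6.48863067e-02 6.63834228e-05] [ 0.17086199 -1.00719223 -0.69051407] 8.8417
10.6583
```

View pics/e0c.png

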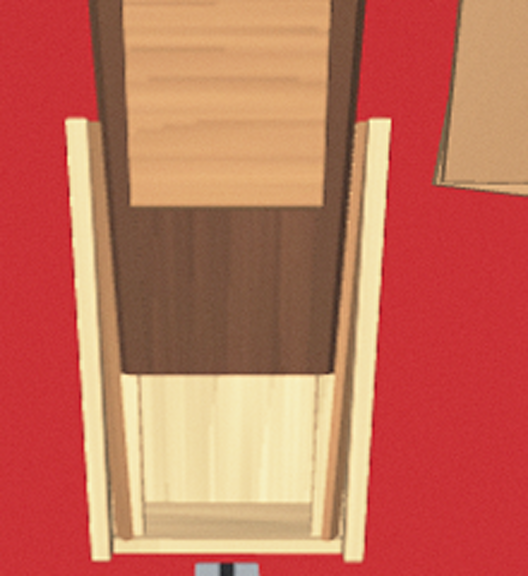

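View pics/e_side.png

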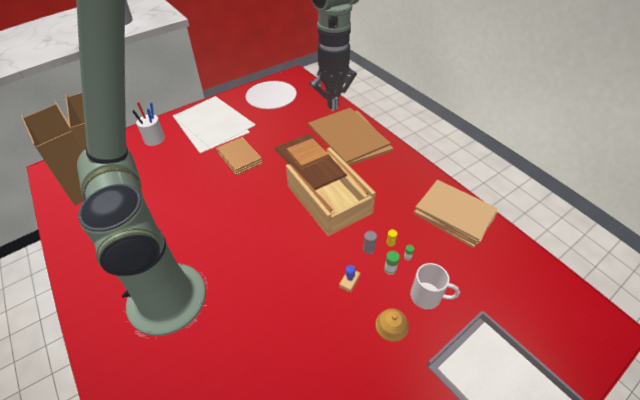

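Run:
```python
from h import *
import pickle
f,T=pickle.load(open("e.pkl","rb"))
for n,p,z in [("panel",(131,207),.112),("panel",(322,207),.112),("lidend",(121,374),.092),("lidend",(330,374),.092),("box n",(91,561),.097),("box n",(362,563),.097),("mouth",(65,119),.097),("mouth",(391,119),.097)]:
    print(n,tobox(onz(f,T,np.array(p)/2.4+[230,0],z)).round(4))
```

```text
panel [0.0761 0.05  ]
panel [ 0.0761 -0.0484]
lidend [-0.0137  0.0621]
lidend [-0.0137 -0.0593]
box n [-0.1299  0.0851]
box n [-0.131  -0.0835]
mouth [0.1194 0.0843]
mouth [ 0.1193 -0.0841]
```

Opened to s≈106 mm. Next is the stamp.

Run:
```python
from h import *
yaw=0.465
cands=[yaw,yaw-np.pi]
let_go()
o=down(yaw); print(ik([.438,-.244,.15],o), ik(bw(-.074,.027,.2),down(QB[2])), ik(bw(-.074,.027,.2),down(QB[2]-np.pi)))
movep([.438,-.244,.13],o)
s=get_state();print(s["position"])
print(move_l([.438,-.244,.030],.12,until_force=15))
grab(40);s=get_state();print(s["finger_gap"],s["position"],s["clock"])
move_l([.438,-.244,.2],.2)
print(get_state()["finger_gap"])
shot("side","f_side");shot("scene","f_scene")
```

```text
[-0.65558864  0.31087612 -0.43980881  0.82011139  0.          0.45020769] [-0.18903695  0.33349598 -0.26559599  0.97170436  0.         -0.13424062] [-0.18903695  0.33349598 -0.26559599  0.97170436  0.          3.00735203]
[ 0.43895049 -0.2440767   0.13067016]
False
0.2910995048898094 [ 0.43808106 -0.24414744  0.03040936] 14.4167
0.29189699462321184
```

View pics/f_side.png

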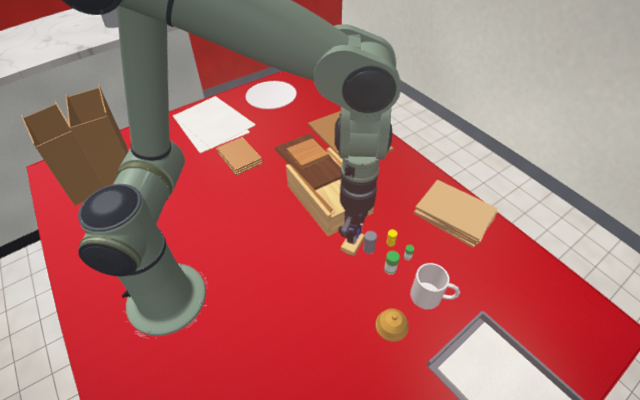

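Run:
```python
from h import *
o=down(QB[2]);p=lambda z:bw(-.077,.027,z)
movep(p(.2),o)
move_l(p(.120),.2)
print(move_l(p(.071),.1,until_force=12));s=get_state();print(s["position"],tobox(s["position"]),s["finger_gap"])
let_go();print(get_state()["contact_force"])
move_l(p(.2),.25);print(get_state()["clock"])
movep(bw(-.12,0,.33),down(QB[2]-np.pi/2));shot("wrist","g0")
print(get_state()["clock"])
```

```text
False
[ 0.54115157 -0.031625    0.07171125] [-0.07708475  0.02636615] 0.2875992913746577
[ 0.54170301 -0.34995117 -0.50352676]
18.925
20.3167
```

View pics/g0.png

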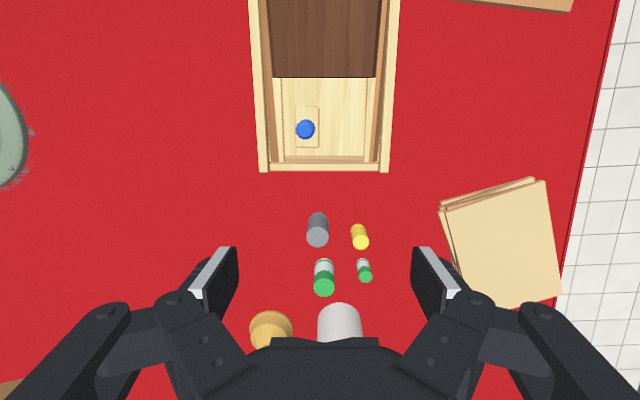

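The stamp stands upright in the box (306,129). The large green-capped glue stick is next (324,278).

Run:
```python
from h import *
o=down(0.9);g=(.551,-.278)
movep([*g,.15],o)
print(move_l([*g,.032],.12,until_force=10))
grab(40);s=get_state();print(s["finger_gap"],s["position"],s["clock"])
move_l([*g,.2],.2);print(get_state()["finger_gap"])
o=down(QB[2]);p=lambda z:bw(-.077,-.027,z)
movep(p(.2),o)
shot("side","i_side")
move_l(p(.120),.2)
print(move_l(p(.072),.1,until_force=12));s=get_state();print(s["position"],tobox(s["position"]),s["finger_gap"])
let_go()
move_l(p(.2),.25)
movep(bw(-.12,0,.33),down(QB[2]-np.pi/2));shot("wrist","i0")
print(get_state()["clock"])
```

```text
False
0.40029507542016257 [ 0.5512589  -0.27816027  0.03247826] 23.1417
0.3961196215911055
False
[ 0.59500746 -0.03455475  0.07269466] [-0.07706046 -0.02756936] 0.3994551528878175
28.9417
```

View pics/i0.png

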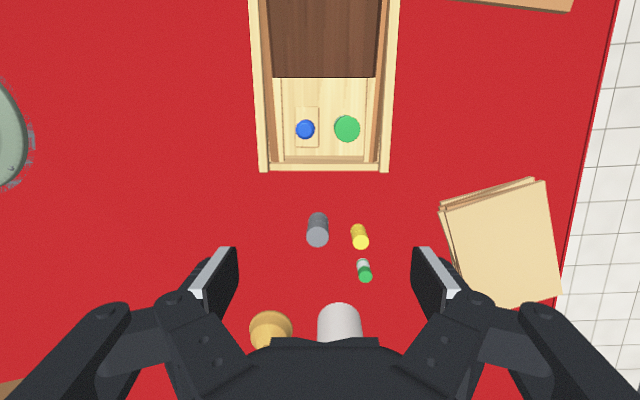

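Run:
```python
from h import *
o=down(QB[2]-np.pi/2)
grab(40)
p=lambda x,z=.102:bw(x,.0005,z)
movep(p(.06,.25),o);movep(p(.208,.2),o)
move_l(p(.208),.2);s=get_state();F0=s["contact_force"];print(tobox(s["position"]),s["position"][2],s["clock"])
print(move_l(p(.096),.08,until_force=25));s=get_state();print(tobox(s["position"]),s["contact_force"]-F0,s["clock"])
print(move_l(p(.070),.02,until_force=26));s=get_state();print(tobox(s["position"]),s["position"][2],s["contact_force"]-F0,s["clock"])
sleep(.2);s=get_state();print(tobox(s["position"]),s["contact_force"]-F0)
```

```text
[ 0.20724481 -0.00070361] 0.1032953245037624 31.825
False
[0.09589321 0.00055277] [0.30835593 1.69342145 1.35050721] 33.375
True
[0.08347793 0.00066674] 0.10182452164992412 [0.31167595 1.70094623 1.27938734] 34.325
[0.08360146 0.00091898] [-0.59451518 -0.06630645  0.65305393]
```

Run:
```python
from h import *
p=lambda x,z=.102:bw(x,.0005,z)
s=get_state();F0=s["contact_force"]
r=move_l(p(.068),.02,until_force=33);s=get_state();print(r,tobox(s["position"]),s["contact_force"]-F0,s["clock"])
sleep(.2);s=get_state();print(tobox(s["position"]),s["contact_force"]-F0)
move_l(p(.12),.15);move_l(p(.12,.2),.25)
movep(bw(.0,0,.36),down(QB[2]-np.pi/2));sleep(.15)
f,T=shot("wrist","j0");shot("side","j_side");shot("scene","j_scene")
import pickle;pickle.dump((f,T),open("j.pkl","wb"));print(get_state()["clock"])
a=cv2.imread("pics/j0.png");cv2.imwrite("pics/j0c.png",cv2.resize(a[0:240,230:450],None,fx=2.4,fy=2.4,interpolation=2))
```

```text
True [0.08366303 0.00110826] [1.22792791 3.11520384 1.67230043] 35.1167
[0.08367148 0.00119271] [0.61679183 0.77405519 1.44849459]
37.3667
```

View pics/j0c.png

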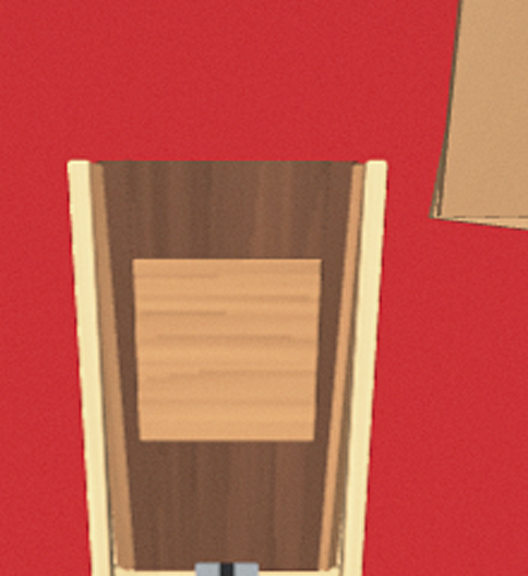

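View pics/j_side.png

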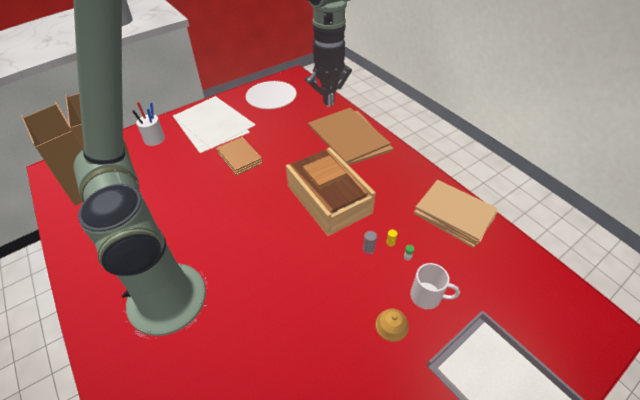

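Run:
```python
from h import *
import pickle
f,T=pickle.load(open("j.pkl","rb"))
for n,p,z in [("panel out",(134,260),.112),("panel out",(321,260),.112),("panel in",(140,440),.112),("panel in",(314,440),.112),("lid wide",(105,162),.092),("lid wide",(355,162),.092),("lid narrow",(120,570),.092),("lid narrow",(320,570),.092),("mouth",(68,160),.097),("mouth",(387,160),.097)]:
    print(n,tobox(onz(f,T,np.array(p)/2.4+[230,0],z)).round(4))
a=cv2.imread("pics/j0.png");cv2.imwrite("pics/j1c.png",cv2.resize(a[55:120,250:400],None,fx=5,fy=5,interpolation=2))
```

```text
panel out [0.0702 0.0493]
panel out [ 0.0702 -0.0493]
panel in [-0.0279  0.0496]
panel in [-0.0278 -0.0493]
lid wide [0.1198 0.0653]
lid wide [ 0.1199 -0.0678]
lid narrow [-0.1183  0.0678]
lid narrow [-0.1181 -0.0588]
mouth [0.1202 0.0839]
mouth [ 0.1202 -0.0837]
```

View pics/j1c.png

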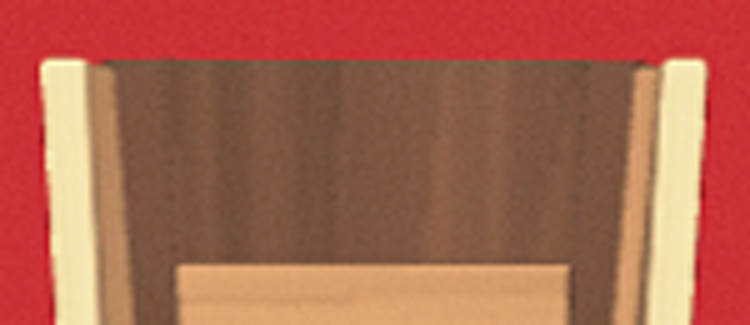

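The panel edges give s≈0.2–2.1 mm and the lid's end reads level with the mouth (0.1198 against 0.1202). The 26 N and 33 N pushes stopped at the same spot, so the lid is wedged. The arm is clear and the bystanders are where they were.

Run:
```python
from h import *
print(get_state()["clock"]);sign_off()
```

```text
37.3667
the job is handed in; nothing more can be done
```

The desk is packed and the job is handed in at 37.4 s. I slid the lid open to about 106 mm and set the stamp and the larger green-capped glue stick upright in the box. Then I pushed the lid home.

**Last checks:**
- **Lid position:** the wrist picture puts the lid end level with the mouth and the lid straight. The panel edges put the opening between 0.2 and 2.1 mm, a spread within calibration error and under the 3 mm limit.
- **Wedging:** pushes set to stop at 26 N and then 33 N ended at the same place, to within 0.2 mm. That place, 83.6 mm, would mean an opening of about 2.5 mm, a little more than the picture shows. I could not measure the rail squeeze directly, so I inferred the wedge from the lid not moving.
- **Contents:** both objects were seen standing in the box before I shut the lid. I could not see them afterwards.
- **Bystanders:** the mug, the bell and the cards look unmoved in the last side picture, which I checked by eye only. The arm was clear of everything.

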